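# Close a tray of capsules on the manual capsule filler

### The arm

A 6-joint arm with a two-finger parallel gripper is mounted at the origin on the work surface. World frame = base frame: x ahead of the robot, y to its left, z up, the work surface at z = 0. Lengths are in mm, angles in degrees, forces in N, time in s.
With the tool pointing down it reaches from about 350 to 850 mm from the base axis. Payload 8.1 kg.
Tool frame: the origin (TCP) lies at the centre of the arm's flange, where the gripper is bolted on; the fingertips stand 173 mm ahead of it and the grasp point (between the pads) lies 155 mm ahead of it; z points along the fingers, y is the line along which they close (so a half turn about z gives the same grasp; the last joint's range is limited). The gripper opens to 85 mm and grips with 20 to 120 N. Pads are 22 mm wide; open, the fingers measure 114 mm over their backs; the gripper's body (76 mm by 85 mm) begins 54 mm behind the grasp point. The pads swing forward as they close: fully open they stand 13 mm farther back than shut.
Start: joints at [59.278, 7.471, 85.268, -0, 87.261, -4.893], TCP at [261.392, 540.075, 404.692] pointing down, gripper open.
Joint ranges: [-169.43, 169.43], [-51.17, 129.36], [1.28, 143.12], [-76.62, 256.62], [0, 156.53], [-152.29, 152.29]. Speed limits (degrees/s): [136.94, 136.94, 159.86, 180, 180, 180].

### API

Orientations are given as [roll, pitch, yaw] about the fixed x, y, z axes, in that order (R = Rz(yaw) Ry(pitch) Rx(roll)).
In Python, from bench import * gives the robot as it stands.
- The arm moves only by the shell command python3 -m jog 'ROWS' [FORCE]. ROWS is text: rows parted by semicolons, each of 7 numbers parted by spaces: the shift along the tool's x, y, z scaled (see below), then the turn, a rotation vector about the tool's x, y, z scaled (see below), then the closure, from -1 (fully open) to 1 (shut). In form: tx ty tz wx wy wz hand; .... A call has 1 to 5 rows; each row shifts and turns the commanded pose from where the row before left it, along the tool's axes as they then stand; what a row does not reach is not made up. The controller multiplies each number of a shift by 0.1 m and each number of a turn by 60 degrees. A row lasts 1/8 s, in which the tool goes at most 62.5 mm and 10.7 degrees, less where a joint would pass 70% of its speed; a pose out of reach is approached as far as the arm can. A call with a number of a shift or a turn outside -1 to 1 is refused whole. A call with a gripper value outside its range is refused whole. The fingers move at their own pace and stop on an object; FORCE is the grip in N (left out, the last holds). Time passes only in rows, so rows that do not move let the fingers close. It gives the time, the measured TCP pose, the force, the opening and the grip force at its end, in the units of the state.
- sense(): the state, without advancing time (a new reading comes with each control period).
- snapshot(name): name is "side" or "top" or "wrist"; returns a dict with "img" (480x640x3 uint8, red, green, blue), "fx", "fy", "cx", "cy" (pixels), "extrinsics" (4x4, takes a point from camera to world coordinates). Camera axes: x right, y down, z forward; pixel columns grow to the right and rows downward; lengths in mm; the calibration is good to about 2 mm. A picture is of the moment at which its call begins. There is no depth.
- hand_in(): hands the job in; it is judged then, once.
The state is a dict: "time": time; "joint_pos": joint angles; "qd": joint speeds; "joint_efforts": joint torques, N m; "tool_pos": TCP position; "tcp_rot": TCP orientation; "ft_force": force on the tool from outside, world axes, zero at the start; "wrist_torque": the same for the moment, N m; "finger_gap": finger opening in mm; "grip_force": force on a finger pad.
Only numpy, scipy, OpenCV 4.12 (cv2) and the standard library are available. Lean on these libraries where they do the work, as an engineer would, in place of code of your own. Each camera call takes 0.05 s, during which the arm holds its last target. There are 200 camera calls.

### The job

Clear the capsule filler: slide the scraper along its track to the open end, lift it off there and stand it upright on the counter. Then carry the top plate over, lower it gently and level over the two guide pins until it rests on the raised bed, and let go of it there before pressing. Finally press the plate straight down until the bed is fully home, and leave everything else on the counter alone.

Things in the scene. Friction and masses are not known exactly. Their poses are not given: they have to be found in the camera images.
- filler: Capsule filler, fixed: white base with a deck 30 mm above the counter, on its left or right side. Frame: at counter height midway between the two guide pins, z up, y along the line of pins, x across, away from the track. Base spans x -110 to +65, y -125 to +170 mm. Steel pins at x = 0, y = +75 and -75 mm: 12 mm thick, 88 mm above the counter, top 10 mm tapering to 5 mm.
- bed (a joint): Press depth of the bed, m: 0 raised (start), 0.012 fully home. Aluminium slab 80 x 116 mm with white capsule ends, centred between the pins (filler x = y = 0); top 50 mm above the counter raised, 38 mm home. No spring: stiff friction guides need 14 N in all, carry the top plate without sinking, and stay where pressed.
- scraper: Grey scraper, 0.25 kg, captive in the track. Frame: centre of its foot's underside, z up, y along the track, x to the bed. Foot 36 (x) x 80 (y) x 8 mm, 2 mm play each side; neck 16 mm; body 44 x 80 mm, z 22 to 32; steel blade out to x = 66 mm, z 24 to 30, hangs over the bed in the plate's way. Starts at filler y -70 to -10 mm on the track floor. Stands by itself on the counter.
- top_plate: Aluminium plate 84 (x) x 180 (y) x 12 mm, about 0.5 kg, lying on the open counter at the other side from the filler. Frame: centre of its underside, z up, y along its length. Two 14 mm through holes at x = 0, y = +75 and -75 mm (either way round fits). Resting on the raised bed its underside is 50 mm above the counter; fully home 38 mm.
- plate_handle (a point): Centre of the black bridge handle's bar on the top plate, 52 mm above the plate's underside. Bar along y: 14 mm wide (x), 90 mm long, z 46 to 58 mm, on two posts at y = +39 and -39 mm. With the plate fully home the bar's top is 96 mm above the counter.
- pin_left (a point): Tip of the guide pin at filler y = +75 mm, 88 mm above the counter.
- pin_right (a point): Tip of the guide pin at filler y = -75 mm, 88 mm above the counter.
- track_end (a point): Open end of the T-track: centre line, top of the lips (filler x -80, y +60, z 48.5 mm). Track runs along filler y from -125 (closed) to +60 mm; floor z 30, inner width 40, slot 22, outer width 56, lips z 41 to 48.5 mm. The bare deck goes on to y +170. The scraper lifts only when its whole foot is past the lips (its frame beyond y = +102; about +115 is good).
- pill_bottle: White pill jar, 68 mm diameter, 130 mm high, between the two sides towards the far edge, like the other bystanders; leave alone. Frame: centre of its underside.
- carton: Cardboard carton 50 x 80 x 100 mm high; to be left alone. Frame: centre of its underside.
- stamp: Hand stamp, white foot 45 x 65 x 30 mm with a black top, 60 mm high in all, in the middle at x 0.64 to 0.67 m; the counter nearer the robot between filler and plate is free. Leave alone. Frame: centre of its underside.
- scraper_tab (a point): Point in the scraper's upright grip tab, 62 mm above its foot's underside. The tab, to be pinched along the track, is 14 mm thick along the track (y), 44 mm wide across it (x), from 32 to 80 mm above the underside. Pushed high up while free to tip, the foot can wedge in the track.

How it is judged (in metres and radians):
On the way, in this order (a step that is already met when the one before it is completed fails the run):
1. the scraper is off the track and stands released on the counter (height (world z) of scraper below 0.004 m and angle between scraper's own z axis and vertical below 0.1 rad and linear speed of scraper below 0.02 m/s and contact force between the fingers and scraper below 0.1 N), for 0.2 s.
2. the top plate is on both pins, level, resting on the raised bed and let go (horizontal distance between top_plate and filler below 0.004 m and angle between the y axis of top_plate and the y axis of filler, either way round below 0.04 rad and angle between top_plate's own z axis and vertical below 0.04 rad and z of top_plate in the frame of filler below 0.0525 m and value of joint bed below 0.007 m and contact force between the fingers and top_plate below 0.1 N), for 0.2 s.
3. the plate and bed are pressed fully home (value of joint bed above 0.0105 m and z of top_plate in the frame of filler below 0.04 m), for 0.1 s.
At the end, for the whole second after the job is handed in: The bed is pressed at least 10.5 of its 12 mm; the top plate is on both pins, its underside at most 40 mm above the counter, within 4 mm and 0.04 rad of the pins' line, level within 0.03 rad and at rest; the scraper stands upright (within 0.1 rad) at rest on the counter, not on the filler (all of step 3 and horizontal distance between top_plate and filler below 0.004 m and angle between the y axis of top_plate and the y axis of filler, either way round below 0.04 rad and angle between top_plate's own z axis and vertical below 0.03 rad and linear speed of each of top_plate, scraper below 0.02 m/s and height (world z) of scraper below 0.004 m and angle between scraper's own z axis and vertical below 0.1 rad); the robot touches nothing.
It fails at once if the plate drops or slams onto the filler: faster than 0.4 m/s while over the pins and less than 25 mm above the raised bed (horizontal distance between top_plate and filler below 0.02 m and z of top_plate in the frame of filler below 0.075 m and linear speed of top_plate above 0.4 m/s).
It fails at once if the plate is tipped by more than 0.2 rad while on the pins (horizontal distance between top_plate and filler below 0.02 m and z of top_plate in the frame of filler below 0.085 m and angle between top_plate's own z axis and vertical above 0.2 rad).
It fails at once if the pill jar is moved more than 30 mm or knocked over (distance of pill_bottle from where it was at the start of the episode above 0.03 m or angle between pill_bottle's own z axis and vertical above 0.3 rad).
It fails at once if the carton is moved more than 30 mm or knocked over (distance of carton from where it was at the start of the episode above 0.03 m or angle between carton's own z axis and vertical above 0.3 rad).
It fails at once if the stamp is moved more than 30 mm or knocked over (distance of stamp from where it was at the start of the episode above 0.03 m or angle between stamp's own z axis and vertical above 0.3 rad).
It also fails if it takes over 64 s, if anything falls off the work surface, if the arm or the gripper's body presses on something with over 40 N, if the wrist force passes 120 N, or if a joint passes its speed limit or range.

## Working session

There is one attempt and no reset: what is moved stays moved. The work goes in short steps, Python scripts to look and compute and a shell command to move; the robot and the scene stay as the last step left them, time stands still between calls to the robot, and variables do not carry over. Pictures are saved under pics/ and viewed, at most 13 in all, crops included, and the job is handed in when it is done.

```bash
ls; mkdir -p pics
python3 - <<'E'
from bench import *
import cv2,numpy as np
print(sense())
for n in("side","top"):
    s=snapshot(n);print(n,s["fx"],s["fy"],s["cx"],s["cy"],np.round(s["extrinsics"],3).tolist())
    cv2.imwrite(f"pics/{n}0.png",s["img"][:,:,::-1])
E
```

```text
pics
{'time': 0.0, 'joint_pos': array([ 5.92781995e+01,  7.51461700e+00,  8.53307596e+01,  2.21188510e-03,
        8.72609489e+01, -4.89244388e+00]), 'qd': array([-0.13029593,  0.08738275, -0.13070703, -0.00256328, -0.07470265,
       -0.05670223]), 'joint_efforts': array([ 1.96940755e-04, -5.69397819e+01, -5.00553310e+01, -1.64067392e-04,
        1.45830342e-02,  2.80590314e-05]), 'tool_pos': array([261.26246261, 539.87063108, 403.63506192]), 'tcp_rot': array([-1.79894250e+02, -1.12691341e-02,  1.54170525e+02]), 'ft_force': array([-0.58017751, -0.79459741, -0.07136863]), 'wrist_torque': array([-0.04407639, -0.01916849,  0.01918328]), 'grip_force': 0.0, 'finger_gap': 85.33839940425365}
side 604.0423206001475 604.0423206001475 311.8844112295364 233.23708518271948 [[0.769, -0.344, 0.539, -17.2], [-0.639, -0.388, 0.664, -792.997], [-0.019, -0.855, -0.518, 684.035], [0.0, 0.0, 0.0, 1.0]]
top 495.28532256628677 495.28532256628677 316.5195563715332 242.80497755434936 [[0.01, -0.994, 0.109, 518.189], [-0.999, -0.014, -0.031, 4.198], [0.032, -0.108, -0.994, 1134.501], [0.0, 0.0, 0.0, 1.0]]
```

View pics/top0.png

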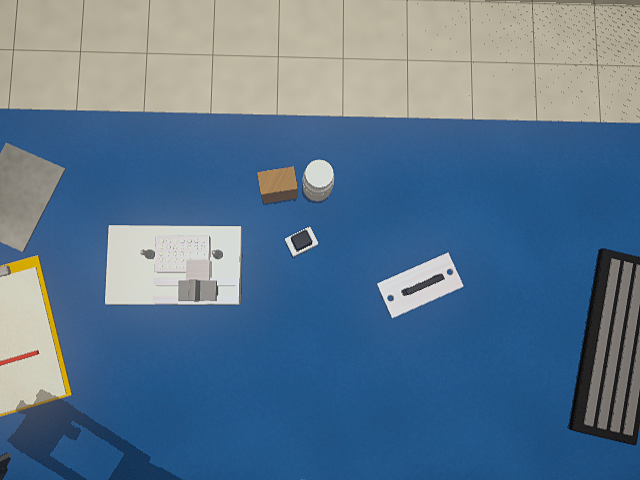

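View pics/side0.png

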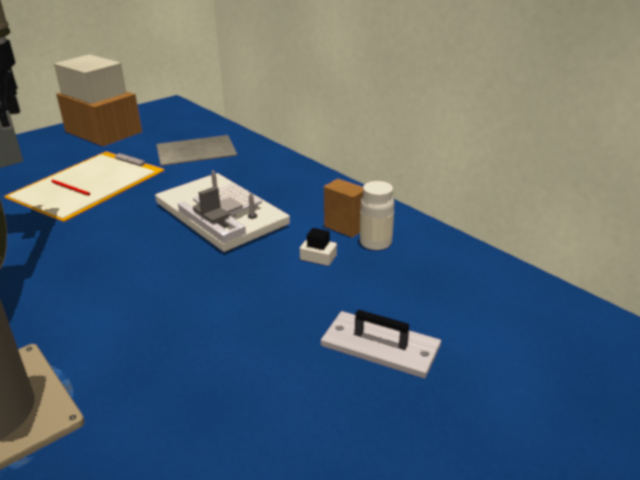

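The top view shows the filler on the left, with its base at cols 106–241 and rows 226–304. The pins are near (148,254) and (218,254), and the scraper tab near (197,290). The plate is centred near (420,285) and tilted. The stamp is at (302,241), the carton at (277,185) and the jar at (318,178). The side view agrees.

```bash
cat > h.py <<'E'
from bench import *
import cv2,numpy as np
from scipy.spatial.transform import Rotation as R
def ray(s,u,v):
    E=np.array(s["extrinsics"]);d=E[:3,:3]@[(u-s["cx"])/s["fx"],(v-s["cy"])/s["fy"],1]
    return E[:3,3],d/np.linalg.norm(d)
def onz(s,u,v,z):
    o,d=ray(s,u,v);return o+d*(z-o[2])/d[2]
def tri(*obs): # (snap,u,v)...
    A=np.zeros((3,3));b=np.zeros(3)
    for s,u,v in obs:
        o,d=ray(s,u,v);P=np.eye(3)-np.outer(d,d);A+=P;b+=P@o
    x=np.linalg.solve(A,b)
    return x,[float(np.linalg.norm((np.eye(3)-np.outer(d,d))@(x-o))) for o,d in [ray(*q) for q in obs]]
def rot(): return R.from_euler("xyz",sense()["tcp_rot"],degrees=True)
def tgt(pos,yaw=None):
    """total tool-frame shift (units 0.1m) and turn (units 60deg) to TCP pos, tool down with yaw"""
    r=rot();p=sense()["tool_pos"]
    t=r.inv().apply(np.array(pos)-p)/100
    w=np.zeros(3)
    if yaw is not None: w=np.degrees((r.inv()*R.from_euler("xyz",[180,0,yaw],degrees=True)).as_rotvec())/60
    print("pos",np.round(p,1),"shift",np.round(t,3),"turn",np.round(w,4))
def save(s,n): cv2.imwrite(f"pics/{n}.png",s["img"][:,:,::-1])
E
python3 - <<'E'
from h import *
s=snapshot("top")
for n,u,v,z in [("pinL",148,254,85),("pinR",218,254,85),("tab",197,290,80),("plate",420,285,12),("handle",423,285,58),("stamp",302,241,50)]:
    print(n,onz(s,u,v,z).round(1))
w=snapshot("wrist");E=w["extrinsics"];print(w["fx"],w["cx"],w["cy"])
T=np.eye(4);T[:3,:3]=rot().as_matrix();T[:3,3]=sense()["tool_pos"]
print("cam in tool",np.round(np.linalg.inv(T)@E,3))
hsv=cv2.cvtColor(s["img"],cv2.COLOR_RGB2HSV);m=((hsv[...,1]<90)&(hsv[...,2]>90)).astype(np.uint8)
for c in cv2.findContours(m,0,1)[0]:
    if cv2.contourArea(c)>300:print(cv2.minAreaRect(c))
E
```

```text
pinL [604.2 325.8  85. ]
pinR [606.2 179.4  85. ]
tab [530.  221.7  80. ]
plate [ 547.5 -267.5   12. ]
handle [ 546.3 -263.    58. ]
stamp [640.2   2.2  50. ]
359.59320215303666 316.9677768597936 242.89859615267983
cam in tool [[ 1.0000e-03 -9.5200e-01 -3.0700e-01  7.8374e+01]
 [ 1.0000e+00  1.0000e-03 -0.0000e+00  4.9600e-01]
 [ 0.0000e+00 -3.0700e-01  9.5200e-01  3.0942e+01]
 [ 0.0000e+00  0.0000e+00  0.0000e+00  1.0000e+00]]
((635.2330932617188, 383.7685241699219), (9.40887451171875, 101.49335479736328), 8.806793212890625)
((32.5, 339.5), (147.0, 65.0), 90.0)
((627.5516357421875, 347.746826171875), (9.404457092285156, 168.38243103027344), 9.039482116699219)
((614.6327514648438, 344.7648010253906), (9.444198608398438, 168.36817932128906), 9.211027145385742)
((601.8108520507812, 341.6351623535156), (9.370742797851562, 168.3445587158203), 9.462321281433105)
((419.773193359375, 284.48968505859375), (38.27854537963867, 78.99392700195312), 66.03751373291016)
((301.10003662109375, 241.2000274658203), (21.0190372467041, 28.621667861938477), 63.43495178222656)
((173.0, 264.5), (79.0, 136.0), 90.0)
((318.5, 180.0), (42.0, 31.0), 90.0)
((14.400004386901855, 196.20001220703125), (64.39875793457031, 94.80928039550781), 26.56505012512207)
((319.5, 60.99999237060547), (121.99998474121094, 638.9998779296875), 90.0)
```

Run:
```python
from h import *
tgt([570,250,400],180.8)
```

```text
pos [261.3 540.  404. ] shift [-4.042 -1.265  0.041] turn [-1.000e-03 -4.000e-04 -4.438e-01]
```

```bash
python3 -m jog '-0.505 -0.158 0.005 0 0 0 -1;-0.505 -0.158 0.005 0 0 0 -1;-0.505 -0.158 0.005 0 0 0 -1;-0.505 -0.158 0.005 0 0 0 -1;-0.505 -0.158 0.005 0 0 0 -1' && python3 -m jog '-0.505 -0.158 0.005 0 0 0 -1;-0.505 -0.158 0.005 0 0 -0.148 -1;-0.477 -0.226 0.005 0 0 -0.148 -1;0 0 0 0 0 -0.148 -1;0 0 0 0 0 0 -1'
python3 - <<'E'
from h import *
s=snapshot("wrist");save(s,"w1");np.save("w1.npy",s,allow_pickle=True)
tgt([570,250,400],180.8)
E
```

```text
time: 0.82
tool_pos: [455.2, 357.6, 402.1]
tcp_rot: [-180.0, -0.0, 154.2]
ft_force: [0.4, -0.4, 0.7]
finger_gap: 85.2
grip_force: 0.0
time: 1.45
tool_pos: [570.7, 250.4, 400.2]
tcp_rot: [-180.0, -0.1, -179.3]
ft_force: [-0.2, -0.1, -1.0]
finger_gap: 85.2
grip_force: 0.0
pos [570.4 250.9 400.3] shift [ 0.004 -0.009  0.003] turn [-0.     -0.0007 -0.0033]
```

View pics/w1.png

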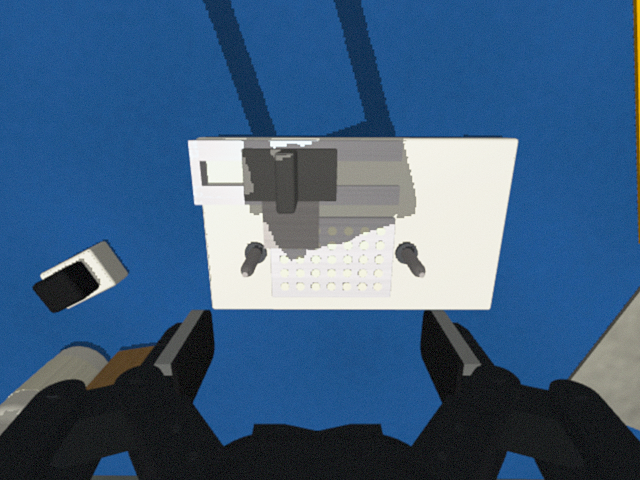

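The wrist view shows the pin tips near (418,274) for L and (246,273) for R. The scraper body spans cols 243–337, with its tab at cols 274–297. The open track end is near col 403. Next I'll take a second wrist view, lower and nearer.

```bash
python3 -m jog '0.3 -0.15 0.35 0 0 0 -1;0.3 -0.15 0.35 0 0 0 -1;0 0 0 0 0 0 -1;0 0 0 0 0 0 -1'
python3 - <<'E'
from h import *
s=snapshot("wrist");np.save("w2.npy",s,allow_pickle=True)
a=np.load("w1.npy",allow_pickle=True).item()["img"][130:290,190:430]
b=s["img"]
g=lambda i:np.clip(255*(i/255.)**0.5,0,255).astype(np.uint8)
A=cv2.resize(g(a),(450,300),interpolation=cv2.INTER_NEAREST)
c=np.zeros((600,800,3),np.uint8);c[:300,:450]=A
c[300:600,:400]=cv2.resize(g(b),(400,300),interpolation=cv2.INTER_AREA)
c[300:600,400:800]=0
cv2.imwrite("pics/m2.png",cv2.resize(g(b),(800,600))[:,:,::-1])
tgt([510,220,330],180.8)
E
```

```text
time: 2.0
tool_pos: [511.1, 220.9, 332.0]
tcp_rot: [180.0, 0.1, -179.2]
ft_force: [-0.2, -0.3, 0.9]
finger_gap: 85.8
grip_force: 0.0
pos [511.9 221.1 333. ] shift [ 0.019 -0.01   0.03 ] turn [ 0.0012  0.0037 -0.0005]
```

View pics/m2.png

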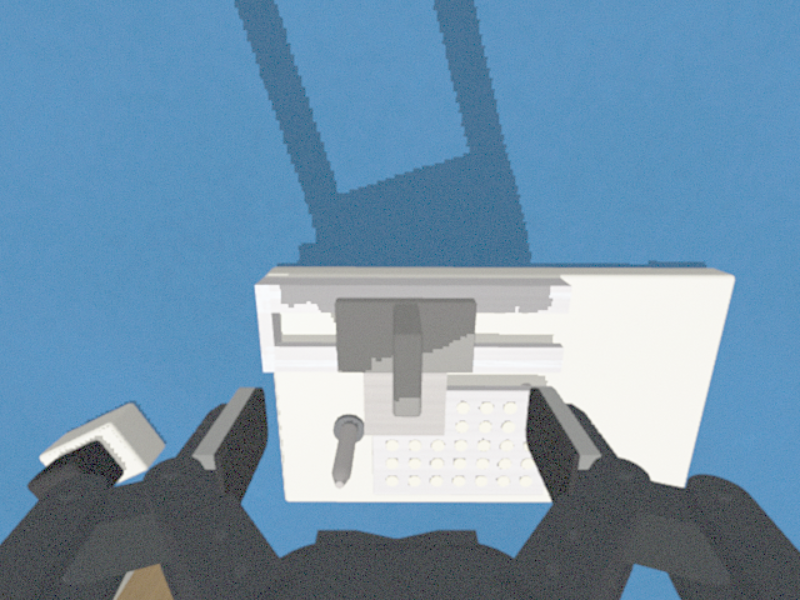

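Run:
```python
from h import *
a=np.load("w1.npy",allow_pickle=True).item();b=np.load("w2.npy",allow_pickle=True).item();t=snapshot("top")
print("tab far top",tri((a,287,213),(b,325.5,332.5)))
print("tab near base",onz(b,326,242,62),"near top edge",onz(b,326,268,110))
print("pinR",tri((a,246,274),(b,272,388.5)),"w/ top",tri((a,246,274),(t,218,254)))
print("pinL",tri((a,418,274),(t,148,254)),onz(a,418,274,88),onz(a,246,274,88))
# track end/lip edges z48.5
for u,v in [(568,285),(562,344),(562,371),(262,371)]: print(onz(b,u/1.25,v/1.25,48.5).round(1))
print("pin bases z50",onz(a,404,247,30),onz(a,257,247,30))
```

```text
tab far top (array([553.9624429 , 227.73165923, 107.13546858]), [0.45278624425934094, 0.45278624425934205])
tab near base [510.00117231 227.80213906  62.        ] near top edge [510.15436458 226.59125896 110.        ]
pinR (array([610.85141577, 191.24431315,  89.83902083]), [0.3802530002873782, 0.38025300028742015]) w/ top (array([611.43164053, 185.03069204,  76.5649353 ]), [6.142261352401486, 6.142261352401389])
pinL (array([602.86107752, 326.2011932 , 102.93808454]), [5.6525547431671965, 5.652554743167197]) [609.71937234 336.74162906  88.        ] [611.52715325 191.24568441  88.        ]
[502.4 321.6  48.5]
[539.6 322.9  48.5]
[557.8 325.2  48.5]
[560.2 138.9  48.5]
pin bases z50 [605.02753492 337.88410471  30.        ] [606.85249591 191.55420532  30.        ]
```

```bash
python3 -m jog '-0.2 0.065 0 0 0 0 -1;0 0 0.3 0 0 0 -1;0 0 0.3 0 0 0 -1;0 0 0.3 0 0 0 -1;0 0 0 0 0 0 -1'
python3 - <<'E'
from h import *
tgt([531,227.5,242],180.7)
E
```

```text
time: 2.72
tool_pos: [530.8, 227.1, 239.4]
tcp_rot: [-180.0, -0.1, -179.2]
ft_force: [0.3, 0.4, -0.1]
finger_gap: 85.1
grip_force: 0.0
pos [530.8 227.1 239.4] shift [-0.002  0.004 -0.026] turn [-0.0007 -0.0024  0.0015]
```

```bash
python3 -m jog '0 0 0 0 0 0 1;0 0 0 0 0 0 1;0 0 0 0 0 0 1;0 0 0 0 0 0 1;0 0 0 0 0 0 1' 40;python3 -m jog '0 0 0 0 0 0 1'
python3 - <<'E'
from h import *
s=snapshot("wrist");save(s,"w3");tgt([529,379.5,240],180.7)
E
```

```text
time: 3.35
tool_pos: [531.0, 226.9, 241.4]
tcp_rot: [180.0, 0.1, -179.2]
ft_force: [-0.3, -1.1, 3.8]
finger_gap: 13.6
grip_force: 43.3
time: 3.48
tool_pos: [531.1, 226.9, 241.4]
tcp_rot: [180.0, 0.1, -179.2]
ft_force: [-1.3, -1.0, 6.2]
finger_gap: 13.9
grip_force: 43.5
pos [531.  226.9 241.4] shift [-1.000e-03  1.526e+00  1.400e-02] turn [0.0002 0.0009 0.0018]
```

View pics/w3.png

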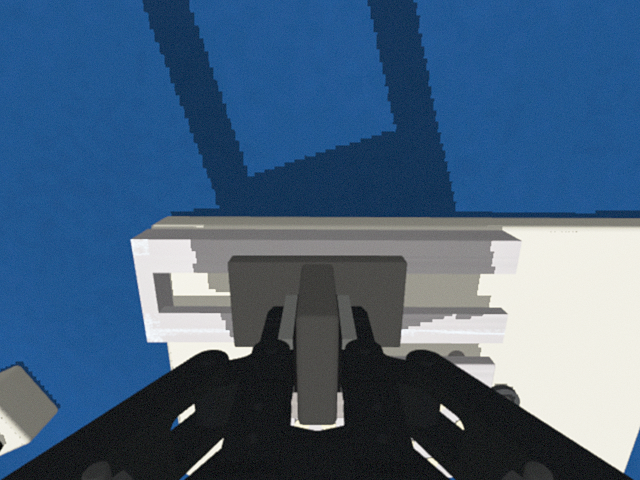

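The tab is gripped centrally (cols 296–340) with a 13.9 mm gap. Next I slide along the track.

```bash
python3 -m jog '0 0.1 0 0 0 0 1;0 0.15 0 0 0 0 1;0 0.15 0 0 0 0 1;0 0.15 0 0 0 0 1;0 0.15 0 0 0 0 1'; python3 -m jog '0 0.15 0 0 0 0 1;0 0.2 0 0 0 0 1;0 0.2 0 0 0 0 1;0 0.2 0 0 0 0 1;0 0.1 0 0 0 0 1'
```

```text
time: 4.15
tool_pos: [530.4, 296.6, 241.5]
tcp_rot: [-179.9, 0.1, -179.2]
ft_force: [-0.4, -5.8, 7.4]
finger_gap: 13.2
grip_force: 43.7
time: 4.78
tool_pos: [529.0, 382.1, 241.5]
tcp_rot: [-179.9, 0.1, -179.2]
ft_force: [-0.4, -8.2, 8.3]
finger_gap: 13.4
grip_force: 44.0
```

```bash
python3 -m jog '0 0 -0.1 0 0 0 1;0 0 -0.25 0 0 0 1;0 0 -0.35 0 0 0 1;0 0 -0.3 0 0 0 1;0 0 0 0 0 0 1'
python3 - <<'E'
from h import *
save(snapshot("side"),"s4");tgt([450,80,342],180.7)
E
```

```text
time: 5.4
tool_pos: [529.3, 382.1, 343.8]
tcp_rot: [179.8, 0.3, -179.2]
ft_force: [0.1, 0.9, -3.1]
finger_gap: 13.4
grip_force: 42.5
pos [528.7 381.8 341.3] shift [ 0.83  -3.007 -0.011] turn [0.0009 0.0013 0.0017]
```

View pics/s4.png

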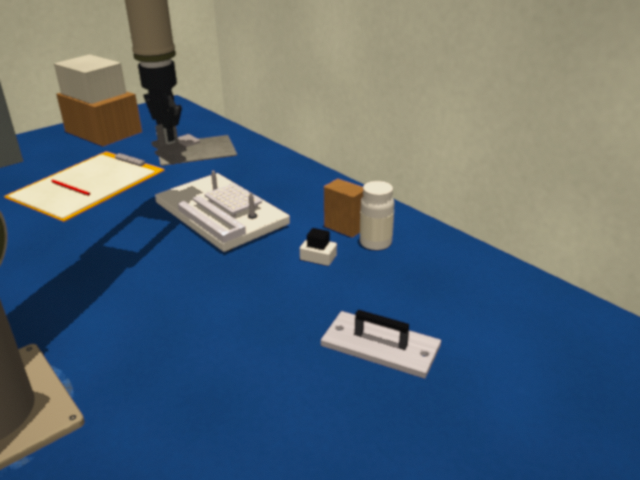

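The scraper is lifted clear of the track, hanging near (165,145), and the track is empty. I carry it to the free counter.

```bash
python3 -m jog '0.14 -0.43 0 0 0 0 1;0.14 -0.43 0 0 0 0 1;0.14 -0.43 0 0 0 0 1;0.14 -0.43 0 0 0 0 1;0.14 -0.43 0 0 0 0 1'; python3 -m jog '0.14 -0.43 0 0 0 0 1;0 -0.42 0.3 0 0 0 1;0 0 0.35 0 0 0 1;0 0 0.35 0 0 0 1;0 0 0 0 0 0 1';python3 - <<'E'
from h import *
tgt([450,80,212],180.7)
E
```

```text
time: 6.08
tool_pos: [460.2, 164.4, 337.9]
tcp_rot: [-179.9, -0.2, -179.2]
ft_force: [1.1, -0.8, -1.9]
finger_gap: 13.7
grip_force: 42.3
time: 6.7
tool_pos: [445.8, 80.3, 235.8]
tcp_rot: [-180.0, -0.6, -179.2]
ft_force: [0.0, -0.1, -3.7]
finger_gap: 13.5
grip_force: 42.4
pos [445.8  80.3 235.8] shift [-0.044 -0.004  0.238] turn [-0.0004 -0.0096  0.0014]
```

```bash
python3 -m jog '0 0 0.1 0 0 0 1;0 0 0.08 0 0 0 1;0 0 0.03 0 0 0 1;0 0 0.02 0 0 0 1;0 0 0 0 0 0 1'
```

```text
time: 7.32
tool_pos: [448.9, 80.8, 217.9]
tcp_rot: [180.0, 0.0, -179.2]
ft_force: [0.3, -0.1, -2.8]
finger_gap: 13.5
grip_force: 42.5
```

```bash
python3 -m jog '0 0 0.02 0 0 0 1;0 0 0.02 0 0 0 1;0 0 0 0 0 0 1';python3 -m jog '0 0 0.02 0 0 0 1;0 0 0 0 0 0 1'
```

```text
time: 7.7
tool_pos: [448.7, 80.7, 213.5]
tcp_rot: [-180.0, -0.0, -179.2]
ft_force: [-0.2, -0.6, -2.9]
finger_gap: 13.6
grip_force: 42.5
time: 7.95
tool_pos: [448.8, 80.7, 211.5]
tcp_rot: [-180.0, -0.0, -179.2]
ft_force: [-0.5, 0.5, -3.0]
finger_gap: 13.4
grip_force: 42.6
```

```bash
python3 -m jog '0 0 0.01 0 0 0 1;0 0 0.01 0 0 0 1;0 0 0 0 0 0 1';python3 -m jog '0 0 0.01 0 0 0 1;0 0 0 0 0 0 1'
```

```text
time: 8.32
tool_pos: [449.1, 80.7, 211.4]
tcp_rot: [-180.0, -0.0, -179.2]
ft_force: [-10.0, -2.7, 16.7]
finger_gap: 13.6
grip_force: 45.6
time: 8.57
tool_pos: [449.4, 80.7, 211.3]
tcp_rot: [-180.0, 0.0, -179.2]
ft_force: [-13.2, -3.2, 26.6]
finger_gap: 13.5
grip_force: 46.9
```

```bash
python3 -m jog '0 0 -0.02 0 0 0 1;0 0 0 0 0 0 0.5;0 0 0 0 0 0 -1;0 0 0 0 0 0 -1;0 0 0 0 0 0 -1';python3 -m jog '0 0 0 0 0 0 -1;0 0 0 0 0 0 -1;0 0 -0.3 0 0 0 -1;0 0 -0.5 0 0 0 -1;0 0 -0.5 0 0 0 -1';python3 - <<'E'
from h import *
s=snapshot("wrist");t=snapshot("top")
hsv=cv2.cvtColor(t["img"],cv2.COLOR_RGB2HSV);m=((hsv[...,1]<90)&(hsv[...,2]>90)).astype(np.uint8)
for c in cv2.findContours(m,0,1)[0]:
    if 300<cv2.contourArea(c)<14000 and cv2.contourArea(c)>2000:
        r=cv2.minAreaRect(c);print(r[0],r[1],[onz(t,*p,10).round(1).tolist() for p in cv2.boxPoints(r)])
c=np.hstack([s["img"][:,:],]);cv2.imwrite("pics/w5.png",c[:,:,::-1])
tgt([547,-265,380],None)
E
```

```text
time: 9.2
tool_pos: [448.8, 80.7, 210.6]
tcp_rot: [-180.0, -0.0, -179.2]
ft_force: [-0.3, 0.1, -0.5]
finger_gap: 74.5
grip_force: 0.0
time: 9.82
tool_pos: [448.5, 80.7, 341.8]
tcp_rot: [-180.0, -0.0, -179.2]
ft_force: [0.6, 0.4, -0.5]
finger_gap: 85.1
grip_force: 0.0
(225.0, 388.5) (181.0, 116.0) [[512.3, 302.1, 10.0], [514.9, 43.2, 10.0], [125.0, 36.4, 10.0], [125.3, 285.6, 10.0]]
(32.5, 339.5) (147.0, 65.0) [[579.3, 673.7, 10.0], [581.1, 531.2, 10.0], [262.4, 510.7, 10.0], [262.0, 648.9, 10.0]]
(419.773193359375, 284.48968505859375) (38.27854537963867, 78.99392700195312) [[550.8, -167.1, 10.0], [626.3, -334.1, 10.0], [546.5, -368.5, 10.0], [472.4, -202.1, 10.0]]
(173.0, 264.5) (79.0, 136.0) [[674.9, 448.1, 10.0], [679.5, 141.8, 10.0], [500.6, 137.1, 10.0], [497.6, 438.2, 10.0]]
(14.400004386901855, 196.20001220703125) (64.39875793457031, 94.80928039550781) [[672.1, 759.2, 10.0], [869.5, 681.0, 10.0], [804.5, 546.9, 10.0], [609.0, 627.7, 10.0]]
pos [450.8  80.9 347.4] shift [-0.916 -3.472 -0.318] turn [0. 0. 0.]
```

View pics/w5.png

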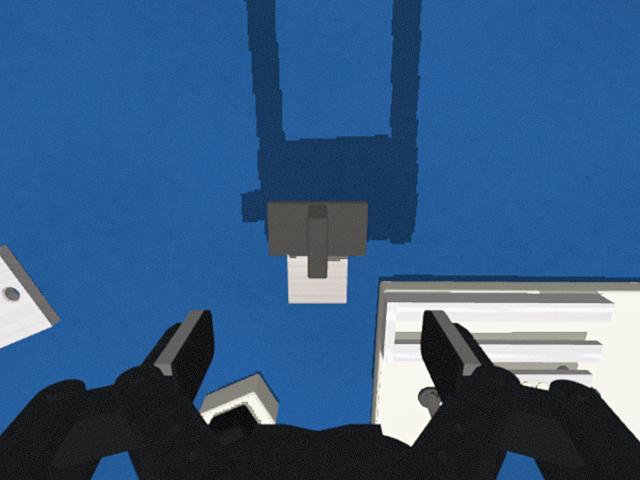

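The scraper stands upright on the counter with its tab at cols 307–328, and the track is empty. Next is the plate.

```bash
python3 -m jog '-0.153 -0.579 -0.053 0 0 0 -1;-0.153 -0.579 -0.053 0 0 0 -1;-0.153 -0.579 -0.053 0 0 0 -1;-0.153 -0.579 -0.053 0 0 0 -1;-0.153 -0.579 -0.053 0 0 0 -1' && python3 -m jog '-0.153 -0.579 -0.053 0 0 0 -1;0 0 0 0 0 0.158 -1;0 0 0 0 0 0.158 -1;0 0 0 0 0 0.158 -1;0 0 0 0 0 0.158 -1' && python3 -m jog '0 0 0 0 0 0.158 -1;0 0 0 0 0 0.158 -1;0 0 0 0 0 0.158 -1;0 0 0 0 0 0 -1;0 0 0 0 0 0 -1'
python3 - <<'E'
from h import *
s=snapshot("wrist");save(s,"w6");np.save("w6.npy",s,allow_pickle=True)
tgt([549,-268,300],114.3)
E
```

```text
time: 10.55
tool_pos: [529.6, -209.6, 366.7]
tcp_rot: [180.0, -0.0, -179.2]
ft_force: [1.0, 0.6, -0.1]
finger_gap: 85.5
grip_force: 0.0
time: 11.18
tool_pos: [545.4, -265.4, 371.4]
tcp_rot: [-180.0, -0.1, 142.6]
ft_force: [0.3, 0.2, -0.4]
finger_gap: 85.5
grip_force: 0.0
time: 11.8
tool_pos: [545.5, -265.3, 372.0]
tcp_rot: [-180.0, -0.0, 114.7]
ft_force: [-0.6, 0.3, -0.3]
finger_gap: 85.0
grip_force: 0.0
pos [ 545.5 -265.3  372.2] shift [-0.039  0.021  0.722] turn [-0.0002 -0.0003  0.0055]
```

View pics/w6.png

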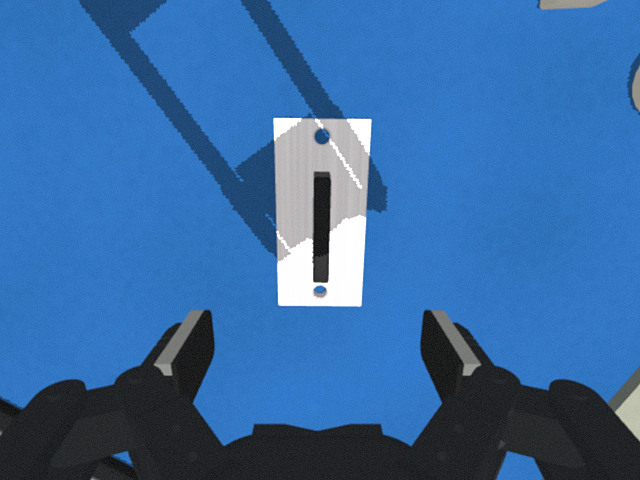

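The plate corners are near (274,118), (371,119), (361,305) and (278,305). The holes are at (322,136) and (320,291), and the bar spans cols 314–329, rows 172–282.

```bash
cat > pl.py <<'E'
from h import *
def bar(s):
    g=s["img"].max(2);H,W=g.shape
    m=(g<60).astype(np.uint8);m[330:]=0
    best=None
    for c in cv2.findContours(m,0,1)[0]:
        x,y,w,h=cv2.boundingRect(c);a=cv2.contourArea(c)
        if a>300 and h>2.5*w and abs(x+w/2-320)<80 and (best is None or a>best[0]): best=(a,x,y,w,h,c)
    return best
E
python3 - <<'E'
from pl import *
s=np.load("w6.npy",allow_pickle=True).item()
P=[onz(s,u,v,12) for u,v in [(274,118.5),(371,119),(361,305.5),(278.5,305.2),(322,136),(320,291)]]
print(np.round(P,1)[:,:2].tolist());print("ctr",np.mean(P[:4],0).round(1),"holes ctr",((P[4]+P[5])/2).round(1))
for a,b in((3,0),(2,1),(5,4)):
    d=P[b]-P[a];print(np.linalg.norm(d).round(1),np.degrees(np.arctan2(d[0],-d[1])).round(2))
b=bar(s);print(b[:5])
t=snapshot("top");g=t["img"].max(2)[255:315,385:455];m=(g<70).astype(np.uint8)
for c in cv2.findContours(m,0,1)[0]:
    if cv2.contourArea(c)>60:
        (x,y),_,_=r=cv2.minAreaRect(c);print(r);x+=385;y+=255;print(tri((s,b[1]+b[3]/2,b[2]+b[4]/2),(t,x,y)),onz(t,x,y,58))
print("wrist bar at 58",onz(s,b[1]+b[3]/2,b[2]+b[4]/2,58))
E
```

```text
[[476.3, -202.6], [552.8, -167.9], [626.2, -332.0], [549.7, -366.9], [520.2, -198.4], [581.4, -334.8]]
ctr [ 551.2 -267.4   12. ] holes ctr [ 550.8 -266.6   12. ]
179.9 -155.94
179.8 -155.9
149.4 -155.82
(1478.5, 314, 175, 17, 107)
((43.0, 19.5), (39.0, 52.0), 90.0)
(array([ 578.26310858, -321.28142261, -149.56099586]), [6.590335127566824, 6.59033512756683]) [ 569.35769233 -274.32521925   58.        ]
wrist bar at 58 [ 550.18059977 -263.24050591   58.        ]
```

```bash
python3 -m jog '-0.037 0.045 0.3 0 0 0.009 -1;0 0 0.45 0 0 0 -1;0 0 0 0 0 0 -1;0 0 0 0 0 0 -1'
python3 - <<'E'
from pl import *
a=np.load("w6.npy",allow_pickle=True).item();s=snapshot("wrist");np.save("w7.npy",s,allow_pickle=True)
A=bar(a);B=bar(s);print(A[:5],B[:5])
f=lambda b,e:(b[1]+b[3]/2,b[2]+(b[4] if e else 0))
for e in(0,1):print(tri((a,*f(A,e)),(s,*f(B,e))))
print(onz(s,*f(B,0),58),onz(s,*f(B,1),58))
tgt([551,-267,207],114.1)
E
```

```text
time: 12.4
tool_pos: [551.5, -267.0, 299.0]
tcp_rot: [180.0, 0.1, 114.0]
ft_force: [0.8, -0.3, 0.6]
finger_gap: 85.2
grip_force: 0.0
(1478.5, 314, 175, 17, 107) (2676.0, 303, 181, 23, 141)
(array([ 533.09666561, -226.52137623,   32.34999455]), [0.5419756286097297, 0.5419756286097368])
(array([ 567.88600719, -303.42068447,   65.79314878]), [0.8331862165602111, 0.8331862165602558])
[ 531.27810717 -222.81816472   58.        ] [ 568.85500868 -307.74221805   58.        ]
pos [ 551.9 -267.2  299.9] shift [ 0.008 -0.009  0.929] turn [ 0.0017  0.0024 -0.0026]
```

```bash
python3 -m jog '0.005 -0.005 0.4 0 0 0 -1;0 0 0.4 0 0 0 -1;0 0 0.12 0 0 0 -1;0 0 0 0 0 0 -1'; python3 -m jog '0 0 0 0 0 0 1;0 0 0 0 0 0 1;0 0 0 0 0 0 1;0 0 0 0 0 0 1;0 0 0 0 0 0 1' 80;python3 -m jog '0 0 0 0 0 0 1;0 0 0 0 0 0 1'
```

```text
time: 12.95
tool_pos: [550.9, -266.8, 206.5]
tcp_rot: [180.0, 0.0, 113.9]
ft_force: [0.0, 0.3, 0.2]
finger_gap: 85.1
grip_force: 0.0
time: 13.58
tool_pos: [550.6, -266.7, 206.0]
tcp_rot: [180.0, 0.0, 113.9]
ft_force: [-1.7, 0.3, 4.3]
finger_gap: 12.2
grip_force: 78.4
time: 13.82
tool_pos: [550.6, -266.7, 206.0]
tcp_rot: [180.0, 0.0, 113.9]
ft_force: [-2.4, 0.4, 5.5]
finger_gap: 12.7
grip_force: 78.5
```

```bash
python3 -m jog '0 0 -0.1 0 0 0 1;0 0 -0.3 0 0 0 1;0 0 -0.4 0 0 0.1 1;0 0 -0.35 0 0 0.15 1;0 0 0 0 0 0.14 1'; python3 -m jog '0 0 0 0 0 0 1;0 0 0 0 0 0 1'
python3 - <<'E'
from h import *
tgt([480,264,320],90.7)
E
```

```text
time: 14.45
tool_pos: [551.5, -267.0, 324.8]
tcp_rot: [179.7, 0.2, 90.2]
ft_force: [-0.7, 1.1, -4.6]
finger_gap: 12.5
grip_force: 78.4
time: 14.7
tool_pos: [550.1, -266.3, 319.3]
tcp_rot: [-179.9, -0.1, 90.7]
ft_force: [0.1, 0.6, -4.2]
finger_gap: 12.6
grip_force: 78.3
pos [ 550.1 -266.3  319.3] shift [ 5.311e+00 -6.360e-01  1.000e-03] turn [-0.0019 -0.0012 -0.    ]
```

```bash
python3 -m jog '0.3 -0.04 0 0 0 0 1;0.47 -0.06 0 0 0 0 1;0.5 -0.06 0 0 0 0 1;0.5 -0.06 0 0 0 0 1;0.5 -0.06 0 0 0 0 1' && python3 -m jog '0.5 -0.06 0 0 0 0 1;0.5 -0.06 0 0 0 0 1;0.5 -0.06 0 0 0 0 1;0.5 -0.06 0 0 0 0 1;0.5 -0.06 0 0 0 0 1' && python3 -m jog '0.4 -0.06 0 0 0 0 1;0.14 0 0 0 0 0 1;0 0 0 0 0 0 1;0 0 0 0 0 0 1'
python3 - <<'E'
from h import *
s=snapshot("wrist");save(s,"w8");np.save("w8.npy",s,allow_pickle=True)
tgt([480,264,320],90.7)
E
```

```text
time: 15.32
tool_pos: [519.7, -38.3, 319.6]
tcp_rot: [-179.9, -0.0, 90.6]
ft_force: [1.2, 0.0, -4.1]
finger_gap: 12.3
grip_force: 78.4
time: 15.95
tool_pos: [487.5, 211.4, 319.7]
tcp_rot: [-179.9, 0.0, 90.7]
ft_force: [0.9, -0.2, -3.5]
finger_gap: 12.6
grip_force: 78.4
time: 16.45
tool_pos: [482.0, 262.8, 320.1]
tcp_rot: [-180.0, 0.1, 90.5]
ft_force: [-0.4, -0.4, -4.5]
finger_gap: 12.4
grip_force: 78.5
pos [482.  262.6 320.2] shift [ 0.014 -0.02   0.002] turn [-0.0005  0.0007 -0.004 ]
```

View pics/w8.png

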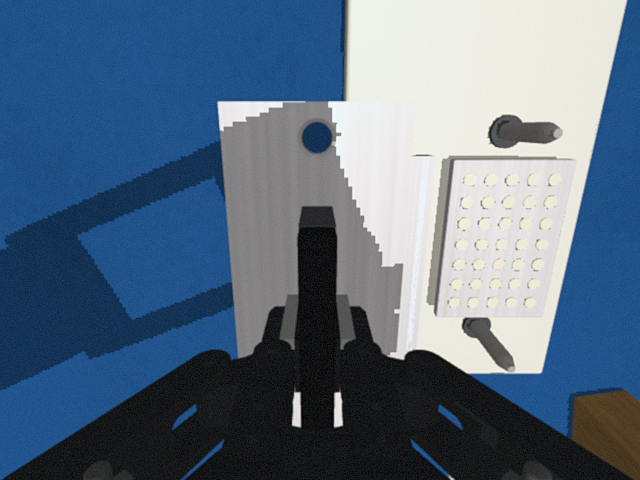

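Pin L's tip is at (560,132) and pin R's at (512,369). The front hole is at (317,137), and the plate's front corners are at (218,101) and (415,101).

Run:
```python
from h import *
s=np.load("w8.npy",allow_pickle=True).item();img=s["img"];g=img.astype(int)
# hole: blue inside window
w=img[110:165,290:345].astype(int);m=((w[...,2]>w[...,0]+40)).astype(np.uint8)
c=max(cv2.findContours(m,0,1)[0],key=cv2.contourArea);(e,ax,_)=cv2.fitEllipse(c);hu,hv=e[0]+290,e[1]+110;print("hole",hu,hv,ax)
# left edge: blue->grey transitions
bl=g[...,2]-g[...,0]
L=[];Rr=[]
for v in range(110,290,6):
    r=bl[v,200:290];i=np.argmax(r<25);L.append((200+i-.5,v))
L=np.array(L);k=np.polyfit(L[:,1],L[:,0],1);res=L[:,0]-np.polyval(k,L[:,1]);ok=abs(res)<1.5;k=np.polyfit(L[ok,1],L[ok,0],1);print("left edge",k,ok.sum())
zt=sense()["tool_pos"][2]-206+12;print("plate top z",zt)
a,b=[onz(s,np.polyval(k,v),v,zt) for v in(110,285)];d=a-b;ang=np.degrees(np.arctan2(-d[0],d[1]))
H=onz(s,hu,hv,zt);print("hole world",H,"plate yaw by left edge",ang)
c1,c2=onz(s,218.5,101.5,zt),onz(s,415,101,zt);d=c2-c1;print("front edge len",np.linalg.norm(d),"yaw",np.degrees(np.arctan2(d[1],d[0])),"mid",(c1+c2)/2)
pL=onz(s,560,132,88);pR=onz(s,512,369,88);q=pL-pR;print("pins",pL,pR,np.linalg.norm(q),np.degrees(np.arctan2(-q[0],q[1])),(pL+pR)/2)
p=sense()["tool_pos"];th=np.radians(ang);C=H-75*np.array([-np.sin(th),np.cos(th),0]);print("plate ctr",C,"tcp",p)
dd=(pL+pR)/2-C;print("world shift",dd)
print("tool shift",(rot().inv().apply([dd[0],dd[1],0])/100).round(3))
```

```text
hole 316.5478630065918 137.18391609191895 (27.72027015686035, 29.07067108154297)
left edge [8.30552466e-02 2.08471450e+02] 30
plate top z 126.1948620515704
hole world [481.69765103 337.462635   126.19486205] plate yaw by left edge 0.7211588588271192
front edge len 83.04279587589986 yaw 0.6689859767769922 mid [481.62280914 352.03758543 126.19486205]
pins [611.59880761 340.28322982  88.        ] [612.52497972 190.09777968  88.        ] 150.1883059022339 0.35333036776832755 [612.06189367 265.19050475  88.        ]
plate ctr [482.64162085 262.46857576 126.19486205] tcp [482.04503778 262.61135455 320.19486205]
world shift [129.42027282   2.72192899 -38.19486205]
tool shift [ 1.700e-02  1.294e+00 -1.000e-03]
```

```bash
python3 -m jog '0.006 0.3 0 0 0 0 1;0.006 0.4 0 0 0 0 1;0.006 0.4 0 0 0 0 1;0 0.194 0 0 0 0 1;0 0 0 0 0 0 1'; python3 -m jog '0 0 0.1 0 0 0 1;0 0 0.1 0 0 0 1;0 0 0 0 0 0 1;0 0 0 0 0 0 1';python3 - <<'E'
from h import *
s=snapshot("wrist");a=s["img"][90:200,220:420]
b=snapshot("side");save(b,"s9");b=b["img"][140:260,140:300]
c=np.zeros((600,800,3),np.uint8);c[:330,:600]=cv2.resize(a,(600,330));c[330:,:360]=cv2.resize(b,(360,270))
cv2.imwrite("pics/m9.png",c[:,:,::-1]);np.save("w9.npy",s,allow_pickle=True)
p=sense();print(p["tool_pos"],p["tcp_rot"])
dp=p["tool_pos"]-np.array([482.045,262.611,320.195]);print("moved",dp,"left",129.42-dp[0],2.8-dp[1])
E
```

```text
time: 17.12
tool_pos: [612.6, 265.0, 320.1]
tcp_rot: [-180.0, 0.0, 90.4]
ft_force: [-0.9, -0.7, -3.9]
finger_gap: 12.2
grip_force: 78.8
time: 17.62
tool_pos: [610.8, 266.9, 300.5]
tcp_rot: [-180.0, 0.0, 90.5]
ft_force: [-1.1, 0.0, -4.5]
finger_gap: 12.4
grip_force: 78.7
[611.15729564 266.98115711 301.04121354] [ 1.79955199e+02 -1.56030933e-02  9.05275751e+01]
moved [129.11229564   4.37015711 -19.15378646] left 0.3077043647091102 -1.5701571064910356
```

View pics/m9.png

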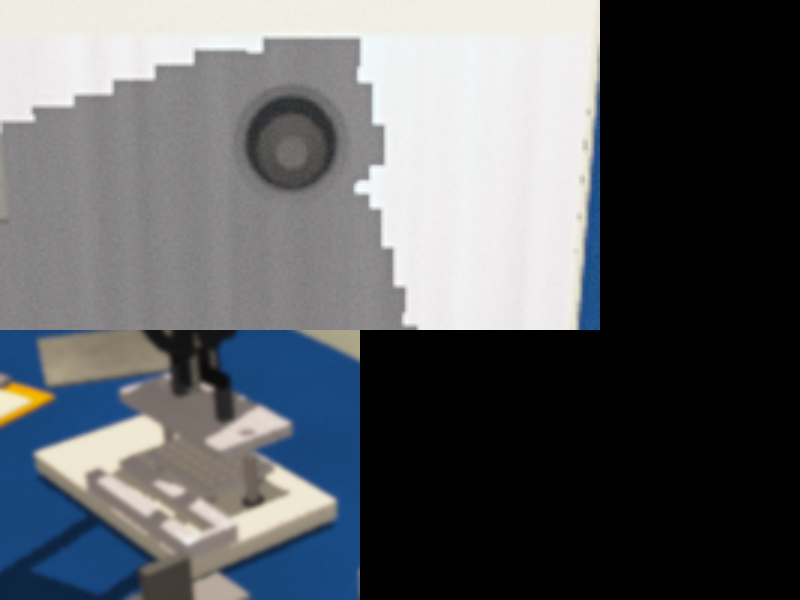

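Run:
```python
from h import *
s=np.load("w9.npy",allow_pickle=True).item();z=sense()["tool_pos"][2]
print(onz(s,317,137.7,z-194),onz(s,317,140.7,88))
```

```text
[610.80743051 341.58362372 107.04121354] [610.80153623 339.6410992   88.        ]
```

Seen through the front hole, the pin tip is at px (317,141) against the hole centre at (317,138). The plate is centred across but about 1.8 mm too far in y. I correct that and lower it.

```bash
python3 -m jog '-0.018 0 0 0 0 0 1;0 0 0 0 0 0 1;0 0 0.05 0 0 0 1;0 0 0.05 0 0 0 1;0 0 0 0 0 0 1';python3 -m jog '0 0 0.05 0 0 0 1;0 0 0.05 0 0 0 1;0 0 0 0 0 0 1'
```

```text
time: 18.35
tool_pos: [610.8, 264.9, 289.3]
tcp_rot: [-179.9, 0.0, 90.5]
ft_force: [0.8, -0.3, -3.6]
finger_gap: 12.6
grip_force: 78.8
time: 18.73
tool_pos: [610.9, 264.9, 279.6]
tcp_rot: [-179.9, 0.0, 90.5]
ft_force: [-0.9, 0.7, -4.0]
finger_gap: 12.3
grip_force: 78.7
```

```bash
python3 -m jog '0 0 0.07 0 0 0 1;0 0 0.07 0 0 0 1;0 0 0 0 0 0 1';python3 -m jog '0 0 0.04 0 0 0 1;0 0 0.02 0 0 0 1;0 0 0.01 0 0 0 1;0 0 0 0 0 0 1'
```

```text
time: 19.1
tool_pos: [610.7, 264.8, 265.2]
tcp_rot: [-179.9, 0.0, 90.5]
ft_force: [-0.7, 0.1, -4.8]
finger_gap: 12.7
grip_force: 78.7
time: 19.6
tool_pos: [611.2, 265.0, 259.5]
tcp_rot: [-180.0, -0.0, 90.5]
ft_force: [-0.0, 0.1, -3.7]
finger_gap: 12.4
grip_force: 78.9
```

```bash
python3 -m jog '0 0 0.015 0 0 0 1;0 0 0 0 0 0 1;0 0 0 0 0 0 1';python3 -m jog '0 0 0.01 0 0 0 1;0 0 0 0 0 0 1'
```

```text
time: 19.98
tool_pos: [611.2, 265.0, 258.0]
tcp_rot: [180.0, 0.0, 90.5]
ft_force: [-0.1, 1.0, -3.5]
finger_gap: 12.3
grip_force: 78.9
time: 20.23
tool_pos: [611.1, 265.0, 256.9]
tcp_rot: [-180.0, 0.0, 90.5]
ft_force: [0.2, 0.4, -4.1]
finger_gap: 12.7
grip_force: 78.9
```

```bash
python3 -m jog '0 0 0.005 0 0 0 1;0 0 0 0 0 0 1';python3 -m jog '0 0 0.005 0 0 0 1;0 0 0 0 0 0 1'
```

```text
time: 20.48
tool_pos: [611.1, 265.0, 256.4]
tcp_rot: [-180.0, 0.0, 90.5]
ft_force: [-0.4, -0.3, -4.7]
finger_gap: 12.3
grip_force: 78.9
time: 20.72
tool_pos: [611.2, 265.0, 256.1]
tcp_rot: [180.0, -0.0, 90.5]
ft_force: [-0.1, -0.3, -3.7]
finger_gap: 12.6
grip_force: 78.9
```

```bash
python3 -m jog '0 0 0.005 0 0 0 1;0 0 0 0 0 0 1';python3 -m jog '0 0 0.005 0 0 0 1;0 0 0 0 0 0 1'
```

```text
time: 20.98
tool_pos: [611.2, 265.0, 256.1]
tcp_rot: [180.0, -0.0, 90.5]
ft_force: [-3.0, -0.9, 2.3]
finger_gap: 12.2
grip_force: 79.6
time: 21.22
tool_pos: [611.2, 265.1, 256.0]
tcp_rot: [180.0, -0.0, 90.5]
ft_force: [-5.3, -2.0, 5.9]
finger_gap: 12.4
grip_force: 80.3
```

Contact at TCP z 256 means the plate rests on the bed. I release it.

```bash
python3 -m jog '0 0 -0.007 0 0 0 1;0 0 0 0 0 0 -1;0 0 0 0 0 0 -1;0 0 0 0 0 0 -1;0 0 0 0 0 0 -1';python3 -m jog '0 0 0 0 0 0 -1;0 0 -0.3 0 0 0 -1;0 0 -0.3 0 0 0 -1;0 0 -0.3 0 0 0 -1;0 0 0 0 0 0 -1';python3 - <<'E'
from h import *
s=snapshot("wrist");np.save("w10.npy",s,allow_pickle=True);b=snapshot("side")
c=np.zeros((480,800,3),np.uint8);c[:,:480]=s["img"][:,80:560];c[:240,480:]=cv2.resize(b["img"][140:260,140:300],(320,240))
cv2.imwrite("pics/m10.png",c[:,:,::-1])
E
```

```text
time: 21.85
tool_pos: [611.2, 265.0, 255.7]
tcp_rot: [180.0, -0.0, 90.5]
ft_force: [-0.4, 1.2, 0.0]
finger_gap: 83.1
grip_force: 0.0
time: 22.48
tool_pos: [612.1, 265.4, 349.6]
tcp_rot: [179.7, -0.1, 90.5]
ft_force: [0.9, -0.2, -0.5]
finger_gap: 85.3
grip_force: 0.0
```

View pics/m10.png

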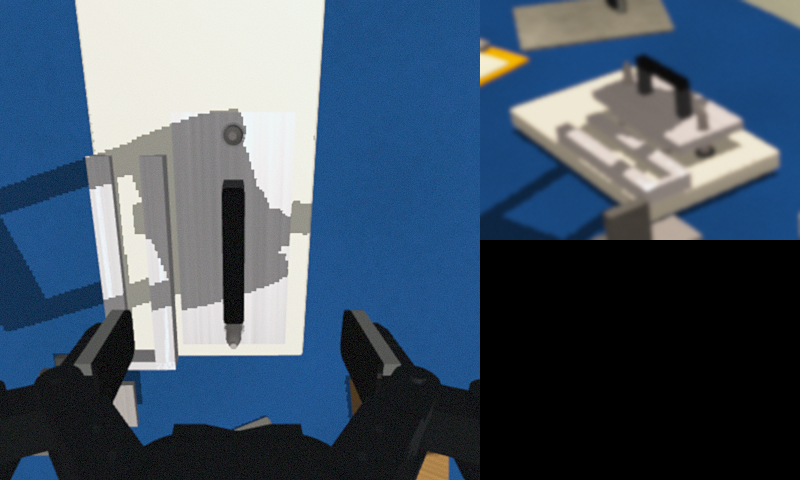

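The plate sits level on both pins, with tips showing at (233,134) and (233,343) in the left panel. The handle is free. Now I press with closed fingers.

```bash
python3 -m jog '0 0 0 0 0 0 1;0 0 0 0 0 0 1;0 0 0.25 0 0 0 1;0 0 0.2 0 0 0 1;0 0 0 0 0 0 1' 60;python3 -m jog '0 0 0.1 0 0 0 1;0 0 0 0 0 0 1;0 0 0 0 0 0 1'
```

```text
time: 23.2
tool_pos: [610.1, 264.6, 297.3]
tcp_rot: [-179.7, 0.1, 90.5]
ft_force: [0.5, -0.0, 0.3]
finger_gap: 0.1
grip_force: 0.0
time: 23.58
tool_pos: [611.4, 265.1, 291.3]
tcp_rot: [180.0, -0.0, 90.5]
ft_force: [-0.0, 0.6, 0.6]
finger_gap: -0.3
grip_force: 0.0
```

```bash
python3 -m jog '0 0 0.06 0 0 0 1;0 0 0.03 0 0 0 1;0 0 0 0 0 0 1';python3 -m jog '0 0 0.02 0 0 0 1;0 0 0.02 0 0 0 1;0 0 0 0 0 0 1';python3 -m jog '0 0 0.02 0 0 0 1;0 0 0.02 0 0 0 1;0 0 0 0 0 0 1'
```

```text
time: 23.95
tool_pos: [611.1, 265.0, 281.4]
tcp_rot: [-180.0, 0.0, 90.5]
ft_force: [-0.8, 0.1, -0.2]
finger_gap: 0.2
grip_force: 0.0
time: 24.32
tool_pos: [611.2, 265.0, 278.8]
tcp_rot: [180.0, -0.0, 90.5]
ft_force: [-3.8, -1.5, 8.3]
finger_gap: -0.3
grip_force: 3.4
time: 24.7
tool_pos: [611.2, 265.0, 274.8]
tcp_rot: [180.0, -0.0, 90.5]
ft_force: [-3.4, -1.2, 6.2]
finger_gap: -0.2
grip_force: 3.6
```

```bash
python3 -m jog '0 0 0.02 0 0 0 1;0 0 0.02 0 0 0 1;0 0 0.01 0 0 0 1;0 0 0 0 0 0 1';python3 -m jog '0 0 0.01 0 0 0 1;0 0 0.01 0 0 0 1;0 0 0 0 0 0 1'
```

```text
time: 25.2
tool_pos: [611.3, 265.0, 270.0]
tcp_rot: [180.0, -0.0, 90.5]
ft_force: [-3.7, -0.7, 7.9]
finger_gap: -0.2
grip_force: 3.9
time: 25.58
tool_pos: [611.3, 265.1, 269.4]
tcp_rot: [179.9, -0.0, 90.5]
ft_force: [-8.7, -2.9, 16.1]
finger_gap: -0.1
grip_force: 8.1
```

```bash
python3 -m jog '0 0 0.01 0 0 0 1;0 0 0 0 0 0 1;0 0 0 0 0 0 1';python3 -m jog '0 0 -0.1 0 0 0 1;0 0 -0.4 0 0 0 1;0 0 -0.4 0 0 0 1;0 0 0 0 0 0 1';python3 - <<'E'
from h import *
s=snapshot("wrist");b=snapshot("side")
c=np.zeros((480,800,3),np.uint8);c[:,:480]=s["img"][:,80:560];c[:240,480:]=cv2.resize(b["img"][140:260,140:300],(320,240))
cv2.imwrite("pics/m11.png",c[:,:,::-1])
E
```

```text
time: 25.95
tool_pos: [611.4, 265.1, 269.3]
tcp_rot: [179.9, -0.0, 90.5]
ft_force: [-11.5, -3.9, 21.6]
finger_gap: 0.0
grip_force: 10.8
time: 26.45
tool_pos: [612.4, 265.5, 361.0]
tcp_rot: [179.6, -0.2, 90.5]
ft_force: [0.4, 0.2, 0.8]
finger_gap: -0.4
grip_force: 0.0
```

View pics/m11.png

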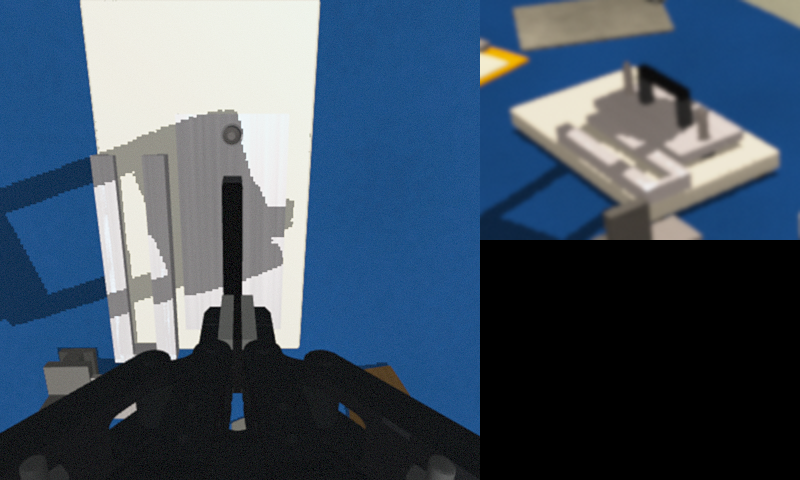

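The plate is level and lower, with more of the pins showing. Travel stopped hard at TCP z 269.3, which is the full 12 mm, and the fingers are clear.

```bash
python3 -m jog '0 0 0 0 0 0 1;0 0 0 0 0 0 1'; python3 -c "
from bench import *
print(hand_in())"
```

```text
time: 26.8
tool_pos: [610.8, 264.9, 354.0]
tcp_rot: [-179.9, 0.0, 90.5]
ft_force: [-0.2, 0.2, -0.5]
finger_gap: 0.5
grip_force: 0.0
the job is handed in; nothing more can be done
None
```

The job is handed in after about 27 s of robot time (no verdict came back): the scraper stands upright on the counter, and the top plate was let go on both pins, then pressed to the hard stop, about 12 mm.

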